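# Lock the recipe card in its stand and hold a spring clip open over its top edge

### The job

Turn the turnbutton on the recipe stand across the foot of the card, so that the card is locked into its stand. Then squeeze the spring clip open, take it off its rest, and finish while holding it wide open, upright and still astride the middle of the card's top edge, with the edge well inside the mouth and the clip touching nothing but your fingers, so that I can slip a note in. Leave the card standing in its place and do not disturb the other things.

Things in the scene. Friction and masses are not known exactly. Their poses are not given: they have to be found in the camera images.
- stand: Wooden base of the recipe stand, fixed, 103 (x) x 160 (y) x 24 mm high. Origin on the worktop under the card's plane; it reaches from x = -75 to +28 mm. The card's foot sits in a recess in its top; the turnbutton stands in front of it, on the robot's side (-x), its upright axis at x = -52, y = 0. Yaw varies from -0.5 to -0.05 rad.
- turnbutton (a joint): Steel turnbutton on the stand, turning about an upright axis, rad. At 0 its 46 mm tongue points to the stand's -y, along the card (unlocked); it turns anticlockwise seen from above, and at its stop, 1.57, the tongue points to the stand's +x, square across the card's foot (locked). Starts at 0 to 0.3, turns stiffly (about 0.03 N m) and stays where it is left.
- turnbutton_grip (a point): On the turnbutton's axis, 52 mm above the worktop, 6 mm below the top of its thumb fin: an upright plate 8 mm thick, 30 mm long (along the tongue), from z = 33 to 58 mm, centred on the axis. The tongue below it is 16 mm wide, from z = 26 to 32 mm. Axes turn with the button: its y axis points away from the tongue, so the fin is pinched along its x axis.
- card: Stiff white recipe card, 4 mm thick (x), 124 mm wide (y), standing in a dark wooden foot 36 x 130 x 10 mm; loose, 0.4 kg, set in the stand's recess with 1.5 mm play. Origin at the centre of the foot's underside, 14 mm above the worktop; x is normal to the card's face, z up.
- card_top (a point): Middle of the card's top edge, 114 mm above the worktop. Axes as card.
- clip: Steel spring clip, 0.07 kg, loose, jaws down astride the fin of its rest. Origin between the closed jaws at their lower edges; z up; the jaws part along x; 30 mm wide along y. Pivot rod, 12 mm thick, at z = 45 mm; the mouth below it is about 35 mm deep. Fully open the mouth gapes 34 mm and the jaw edges stand at about z = 3 mm.
- clip_levers (a point): Clip's levers, point 78 mm above the clip's origin, axes as clip. Closed, the two levers splay upward to 55 mm over their tops at z = 85 mm (x = +-27 mm). Fully squeezed along x they are parallel: 24 mm over their outsides, 26 mm wide, from z = 50 to 92 mm above the origin. With the TCP here, fingertips 19 mm lower, they are gripped well.
- jaw_a (a joint): Opening of the jaw on the clip's +x side, rad: 0 on the 4 mm fin, 0.35 fully open (stop); both jaws move alike. Squeezing the lever tops together opens the jaws against a spring: about 4 N starts them, 9 N holds them fully open, 15 to 25 N grips well; let go, the jaws snap shut.
- jaw_b (a joint): Opening of the jaw on the clip's -x side, rad: as jaw_a.
- clip_rest: Wooden block 70 (x) x 60 (y) x 20 mm high, fixed, with an upright steel fin 4 mm thick (x), 40 mm wide (y) rising to z = 42 mm at its middle. Origin under its centre; the clip starts at its middle, origin at z = 20 mm, axes alike. The stand and the rest swap places from start to start.
- cup: Bystander: small white coffee cup, 62 x 89 x 52 mm, origin under its centre.
- coffee_jar: Bystander: glass coffee jar with a dark lid, 83 mm across, 130 mm high, origin under its centre.
- jigger: Bystander: steel double jigger, 46 mm across, 80 mm high, origin under its centre, stands between the stand and the clip rest.
- spice_jar: Bystander: spice jar with a yellow cap, 45 x 44 x 100 mm, origin under its centre, stands behind the jigger.
- sugar_tin: Bystander: white lidded tin, 70 mm across, 85 mm high, origin under its centre.
Not all that is in view belongs to the job. What is shaped like the clip_rest but turquoise is not meant.

How it is judged:
On the way, in this order (a step that is already met when the one before it is completed fails the run):
1. the turnbutton is turned across the foot of the seated card (1.3 rad or more) (value of joint turnbutton above 1.3 rad and z of card in the frame of stand below 0.018 m and angle between card's own z axis and vertical below 0.08 rad), for 0.2 s.
2. the clip is held squeezed open, clear above its rest (value of joint each of jaw_a, jaw_b above 0.25 rad and contact force between the fingers and clip above 1 N and height (world z) of clip above 0.05 m and contact force between clip and clip_rest below 0.3 N), for 0.2 s.
At the end, for the whole second after the job is handed in: Turnbutton at 1.3 rad or more, card seated; clip held by the fingers alone, still, jaws over 0.25 rad, upright and square to the card within 0.2 rad, card_top in its mouth: within 12 mm across, 30 mm along the edge, 10 to 36 mm above the clip's origin; clip not touching card, stand or rest (all of step 1 and value of joint each of jaw_a, jaw_b above 0.25 rad and contact force between the fingers and clip above 1 N and x of card_top in the frame of clip between -0.012 and 0.012 m and y of card_top in the frame of clip between -0.03 and 0.03 m and z of card_top in the frame of clip between 0.01 and 0.036 m and angle between the x axis of clip and the x axis of card, either way round below 0.2 rad and angle between clip's own z axis and vertical below 0.2 rad and contact force between clip and card below 0.3 N and contact force between clip and stand below 0.3 N and contact force between clip and clip_rest below 0.3 N and linear speed of clip below 0.03 m/s and height (world z) of clip above 0.07 m); the arm keeps its last pose, push and grip.
It fails at once if the card is knocked out of its place (moved more than 15 mm) (distance of card from where it was at the start of the episode above 0.015 m).
It fails at once if a bystander is moved more than 30 mm (distance of any of cup, coffee_jar, jigger, spice_jar, sugar_tin from where it was at the start of the episode above 0.03 m).
It also fails if it takes over 48 s, if anything falls off the work surface, if the arm or the gripper's body presses on something with over 40 N, if the wrist force passes 120 N, or if a joint passes its speed limit or range.

### The arm

A 6-joint arm with a two-finger parallel gripper is mounted at the origin on a cart in front of the work surface, level with it; the furniture and walls round the work are solid. World frame = base frame: x ahead of the robot, y to its left, z up, the work surface at z = 0. Lengths are in m, angles in rad, forces in N, time in s.
With the tool pointing down it reaches from about 0.375 to 0.975 m from the base axis. Payload 3.8 kg.
Tool frame: the origin (TCP) lies between the finger pads, 19 mm behind the fingertips; this is the grasp point; z points along the fingers, y is the line along which they close (so a half turn about z gives the same grasp; the last joint's range is limited). The gripper opens to 85 mm and grips with 20 to 120 N. Pads are 22 mm wide; open, the fingers measure 114 mm over their backs; the gripper's body (76 mm by 85 mm) begins 54 mm behind the grasp point. The pads swing forward as they close: fully open they stand 13 mm farther back than shut.
Start: joints at [-1.254, 0.264, 1.604, -0, 1.274, -0.037], TCP at [0.234, -0.633, 0.25] pointing down, gripper open.
Joint ranges: [-2.63, 2.63], [-0.94, 2.18], [0.31, 2.57], [-1.31, 4.45], [0, 2.66], [-2.55, 2.55]. Speed limits (rad/s): [2.57, 2.57, 3.14, 3.14, 3.14, 3.14].

### API

Orientations are given as a rotation vector (axis times angle).
In Python, from workcell import readout, read_camera, finish_job gives the robot as it stands.
- The arm moves only by the tool jog_arm, never from a script. Its argument "deltas" is one flat list of numbers, 7 for each row, row after row: the shift along the tool's x, y, z in m, then the turn, a rotation vector about the tool's x, y, z in degrees, then the gripper command: -1 is shut, 1 is fully open, values between are in proportion. A call has 1 to 8 rows; each row is the pose to reach, as a shift and turn from the pose commanded when the call began, along the tool's axes at that moment; what a row does not reach only later rows make up. A row lasts 1/10 s, in which the tool goes at most 50 mm and 8.59 degrees, less where a joint would pass 70% of its speed; a pose out of reach is approached as far as the arm can. A call with a gripper value outside its range is refused whole. The fingers move at their own pace and stop on an object; "squeeze" is the grip in N (left out, the last holds). Time passes only in rows, so rows that repeat a pose let the fingers close. It gives the time, the measured TCP pose, the force, the opening and the grip force at its end, in the units of the state.
- readout.read_state(): the state, without advancing time (a new reading comes with each control period).
- read_camera(name): name is "side" or "top"; returns a dict with "color" (384x512x3 uint8, blue, green, red), "fx", "fy", "cx", "cy" (pixels), "origin" and "attitude" of the camera in the world. Camera axes: x right, y down, z forward; pixel columns grow to the right and rows downward; lengths in m; the calibration is good to about 2 mm. A picture is of the moment at which its call begins. There is no depth.
- finish_job(): hands the job in; it is judged then, once.
The state is a dict: "time": time; "q": joint angles; "joint_vel": joint speeds; "joint_torque": joint torques, N m; "tool_pos": TCP position; "tcp_rot": TCP orientation; "wrist_force": force on the tool from outside, world axes, zero at the start; "torque": the same for the moment, N m; "width": opening from 0.0 (shut) to 1.0 (fully open); "grip_force": force on a finger pad.
Only numpy, scipy, OpenCV 4.12 (cv2) and the standard library are available. Lean on these libraries where they do the work, as an engineer would, in place of code of your own. Each camera call takes 0.05 s, during which the arm holds its last target. There are 200 camera calls.

## Working session

There is one attempt and no reset: what is moved stays moved. The work goes in short steps, Python scripts to look and compute and a tool call to move; the robot and the scene stay as the last step left them, time stands still between calls to the robot, and variables do not carry over. Pictures are saved under pics/ and viewed, at most 10 in all, crops included, and the job is handed in when it is done.

Besides the shell and the picture viewer there is one more tool, called after "Emit:" as name(argument=value, ...), one argument or row to a line, values as JSON. jog_arm: Moves the arm, as the interface text tells. Its arguments: {"type":"object","properties":{"deltas":{"type":"array"},"squeeze":{"type":"number"}},"required":["deltas"]}

```bash
mkdir -p pics
cat > h.py <<'E'
import numpy as np,cv2
from scipy.spatial.transform import Rotation as R
from workcell import readout, read_camera, finish_job
def att(c):
    a=np.array(c["attitude"],float)
    return a if a.shape==(3,3) else (R.from_rotvec(a).as_matrix() if a.size==3 else R.from_quat(a).as_matrix())
def ray(c,u,v):
    d=att(c)@np.array([(u-c["cx"])/c["fx"],(v-c["cy"])/c["fy"],1]); return np.array(c["origin"]),d
def onz(c,u,v,z):
    o,d=ray(c,u,v); return o+d*(z-o[2])/d[2]
def proj(c,p):
    q=att(c).T@(np.array(p)-np.array(c["origin"])); return c["fx"]*q[0]/q[2]+c["cx"],c["fy"]*q[1]/q[2]+c["cy"]
E
python3 - <<'E'
from h import *
for n in("top","side"):
    c=read_camera(n); cv2.imwrite(f"pics/{n}0.png",cv2.resize(c["color"],(800,600),interpolation=cv2.INTER_CUBIC)); cv2.imwrite(f"raw_{n}.png",c["color"])
    print(n,c["fx"],c["cx"],c["cy"],c["origin"],c["attitude"])
s=readout.read_state();print(s)
E
```

```text
top 395.04486748736184 247.8833175092127 191.55741737947693 [ 0.37335437 -0.25170178  1.0967407 ] [-2.16969123  2.13109355 -0.15733058]
side 353.0704728654356 255.90282818268113 194.58844270170414 [ 0.11066465 -0.94986458  0.45966777] [-1.92838995  0.53563046 -0.32481156]
{'time': 0.1, 'q': array([-1.25389440e+00,  2.64734186e-01,  1.60523315e+00, -8.67398144e-06,
        1.27372820e+00, -3.69300576e-02]), 'joint_vel': array([-0.00069857, -0.0008421 , -0.00365687,  0.00071931,  0.00104621,
        0.00051117]), 'joint_torque': array([ 1.22941248e-03, -5.16706216e+01, -3.68590665e+01, -1.10447700e-04,
        6.30698269e-03, -1.47121449e-05]), 'tool_pos': array([ 0.23366477, -0.63259602,  0.24875083]), 'tcp_rot': array([-3.09050657e+00, -5.52540823e-01,  4.73476815e-04]), 'wrist_force': array([0.16036848, 0.30072802, 0.08598067]), 'torque': array([-0.01049566,  0.02479248,  0.01253273]), 'grip_force': 0.0, 'width': 0.9980971028478821}
```

View pics/top0.png

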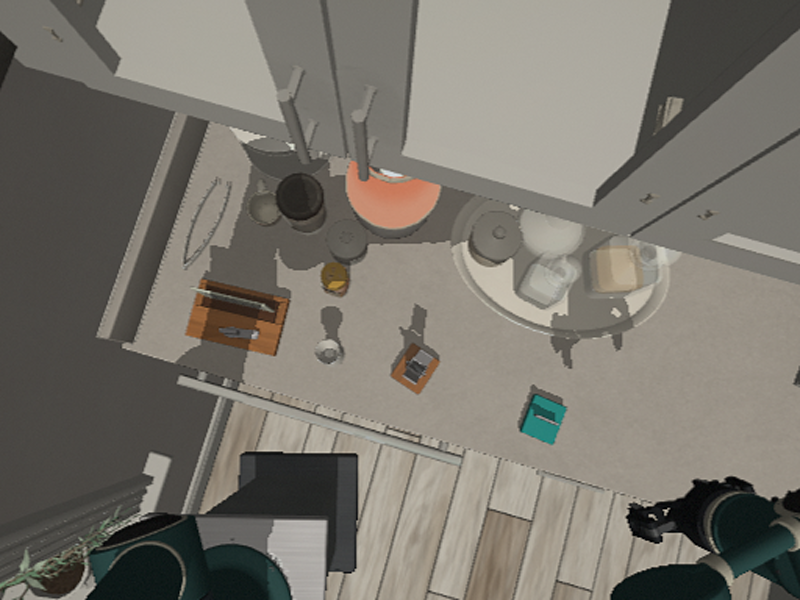

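View pics/side0.png

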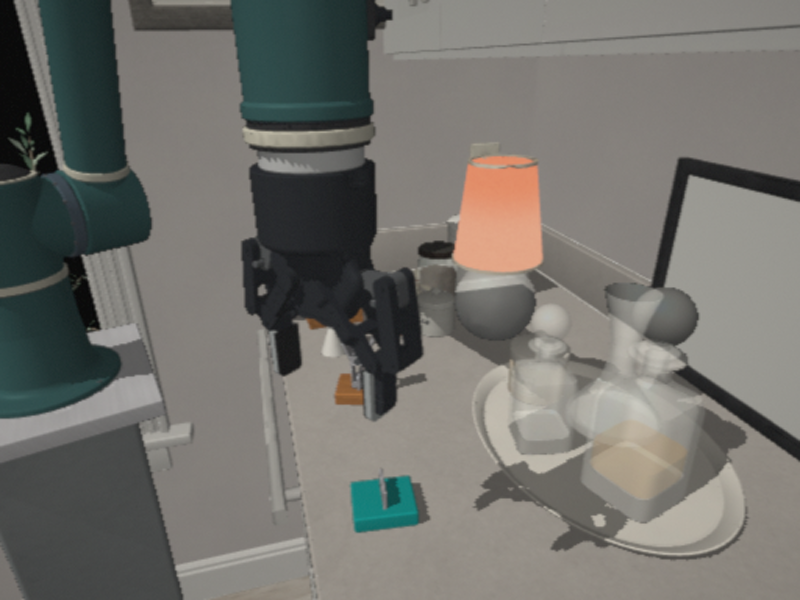

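The top view shows the stand at about (240,315), the clip on its brown rest at (415,368), the jigger at (330,350), the spice jar at (335,278), and the turquoise decoy at (543,417). The side view is partly blocked by the arm.

Run:
```python
from h import *
c=read_camera("top"); im=c["color"]
hsv=cv2.cvtColor(im,cv2.COLOR_BGR2HSV)
m=((hsv[...,0]>4)&(hsv[...,0]<18)&(hsv[...,1]>130)).astype(np.uint8)
n,l,st,ce=cv2.connectedComponentsWithStats(m)
for i in range(1,n):
    if st[i,4]>60: print(st[i],ce[i],onz(c,*ce[i],.02).round(3))
def mk(x0,y0,w,h,k): return cv2.resize(im[y0:y0+h,x0:x0+w],(w*k,h*k),interpolation=cv2.INTER_NEAREST)
a=mk(112,165,80,70,6); b=mk(240,210,50,50,6)
out=np.zeros((420,800,3),np.uint8); out[:420,:480]=a; out[:300,490:790]=b
cv2.imwrite("pics/crop1.png",out)
```

```text
[229 113  44  14 318] [251.25471698 119.73899371] [ 0.732 -0.262  0.02 ]
[ 119  179   66   49 1398] [151.26180258 205.55722461] [0.483 0.008 0.02 ]
[251 228  30  24 204] [264.53431373 239.58823529] [ 0.396 -0.303  0.02 ]
```

View pics/crop1.png

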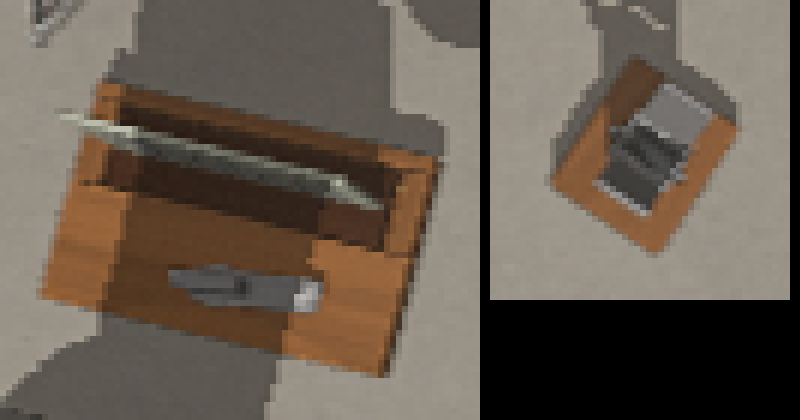

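The stand's card edge runs from crop (60,118) to (380,207), with the tongue tip at (320,295). The rest's corners are at (635,58), (738,125), (655,252) and (552,180), and the levers splay along its long axis.

Run:
```python
from h import *
c=read_camera("top")
A=lambda x,y,z: onz(c,x/6+112-.5*0,y/6+165,z)
B=lambda x,y,z: onz(c,(x-490)/6+240,y/6+210,z)
S=[A(100,82,.024),A(432,160,.024),A(382,372,.024),A(40,297,.024)]
TL,TR,BR,BL=S
ang=lambda v:np.degrees(np.arctan2(v[1],v[0]))
print("stand lens",[round(np.linalg.norm(v)*1e3) for v in(TL-TR,BL-BR,TL-BL,TR-BR)],"yaw",ang(TL-TR)-90,ang(BL-BR)-90,ang(TL-BL),ang(TR-BR))
yaw=np.radians(np.mean([ang(TL-TR)-90,ang(BL-BR)-90])); 
ctr=np.mean(S,0); ux=np.array([np.cos(yaw),np.sin(yaw)]);uy=np.array([-ux[1],ux[0]])
o=ctr[:2]+ux*.0235; ax=o-.052*ux
print("yaw",np.degrees(yaw),"origin",o,"axis",ax)
cL,cR=A(62,118,.114),A(380,206,.114); print("card",cL,cR,np.linalg.norm(cL-cR),ang(cL-cR)-90,"mid",(cL+cR)/2)
tip=A(320,295,.032)[:2]; f1=A(170,275,.058)[:2];f2=A(245,285,.058)[:2]
print("tip",tip,"dir",ang(tip-ax),np.linalg.norm(tip-ax),"fin mid",(f1+f2)/2,"fin dir",ang(f2-f1),"-y dir",np.degrees(yaw)-90)
for z in [.02]:
    r=[B(635,58,z),B(738,125,z),B(655,252,z),B(552,180,z)]
    a,b,d,e=r
    print("rest",np.mean(r,0),[round(np.linalg.norm(v)*1e3) for v in(a-b,e-d,a-e,b-d)],ang(a-e),ang(b-d),ang(a-b)-90,ang(e-d)-90)
print("lever top centre",B((690+625)/2,(85+215)/2,.1))
print("jigger",onz(c,329*.64,350*.64,.08),"spice",onz(c,335*.64,270*.64,.1))
```

```text
stand lens [157, 159, 101, 99] yaw -12.24145771094797 -11.262451422417627 -12.062521849671567 -10.885126303912694
yaw -11.751954566682798 origin [0.51296259 0.00125607] axis [0.46205259 0.01184718]
card [0.52473259 0.06056674 0.114     ] [ 0.49004913 -0.07410901  0.114     ] 0.1390701260743999 -14.44174175317346 mid [ 0.50739086 -0.00677114  0.114     ]
tip [ 0.45902615 -0.03410122] dir -93.76839871153217 0.0460479604639606 fin mid [0.46263515 0.01018854] fin dir -96.5563561147535 -y dir -101.7519545666828
rest [ 0.40679336 -0.30645377  0.02      ] [55, 56, 67, 68] -33.45274724014421 -32.75294547572122 -32.11267311703496 -33.76580342652159
lever top centre [ 0.4058352  -0.30757555  0.1       ]
jigger [ 0.4319715 -0.161079   0.08     ] spice [ 0.56203077 -0.16866575  0.1       ]
```

```bash
cat >> h.py <<'E'
def delta(p,yd,ref=None):
    "row from ref/current pose to tool-down pose at p with tool y axis at yd degrees"
    if ref is None:
        s=readout.read_state(); ref=(s["tool_pos"],s["tcp_rot"])
    R0=R.from_rotvec(ref[1]); a=np.radians(yd); y=np.array([np.cos(a),np.sin(a),0]); z=np.array([0,0,-1.])
    R1=R.from_matrix(np.c_[np.cross(y,z),y,z])
    return R0.inv().apply(np.array(p)-ref[0]).round(4),(R0.inv()*R1).as_rotvec(degrees=True).round(1)
E
python3 -c "
from h import *
print(delta([.40,-.16,.25],-37),delta([.462,.011,.20],-4))"
```

```text
(array([ 3.198e-01, -3.859e-01, -3.000e-04]), array([ -0.1,  -0. , -32.7])) (array([ 0.4372, -0.5247,  0.0499]), array([ -0.1,  -0. , -65.7]))
```

Emit:
jog_arm(
  deltas=[0.437,-0.525,0,0,0,-65.7,-0.3,0.437,-0.525,0,0,0,-65.7,-0.3,0.437,-0.525,0,0,0,-65.7,-0.3,0.437,-0.525,0,0,0,-65.7,-0.3,0.437,-0.525,0,0,0,-65.7,-0.3,0.437,-0.525,0,0,0,-65.7,-0.3,0.437,-0.525,0,0,0,-65.7,-0.3,0.437,-0.525,0,0,0,-65.7,-0.3],
  squeeze=60,
)

```text
time: 1.0
tool_pos: [0.3675, -0.2542, 0.25]
tcp_rot: [2.293, 2.147, 0.0]
wrist_force: [0.8, 0.8, -0.4]
width: 0.35
grip_force: 0.0
```

Run:
```python
from h import *
print(delta([.462,.011,.20],-4), readout.read_state()["width"])
c=read_camera("side"); cv2.imwrite("raw_side1.png",c["color"])
im=c["color"]; out=np.zeros((600,800,3),np.uint8)
# stand area and clip area crops
p=[proj(c,q) for q in([.51,0,.05],[.406,-.307,.06])]; print(p)
for k,(u,v) in enumerate(p):
    x=int(max(0,min(512-98,u-49))); y=int(max(0,min(384-100,v-50))); print(x,y)
    out[:600,k*400:k*400+392]=cv2.resize(im[y:y+100,x:x+98],None,fx=4,fy=6,interpolation=cv2.INTER_NEAREST)
cv2.imwrite("pics/side1.png",out)
```

```text
(array([0.2709, 0.0768, 0.05  ]), array([0. , 0. , 0.2])) 0.3496918282062826
[(np.float64(214.560616958762), np.float64(183.06162202768724)), (np.float64(228.09675583472983), np.float64(230.58108068798083))]
165 133
179 180
```

View pics/side1.png

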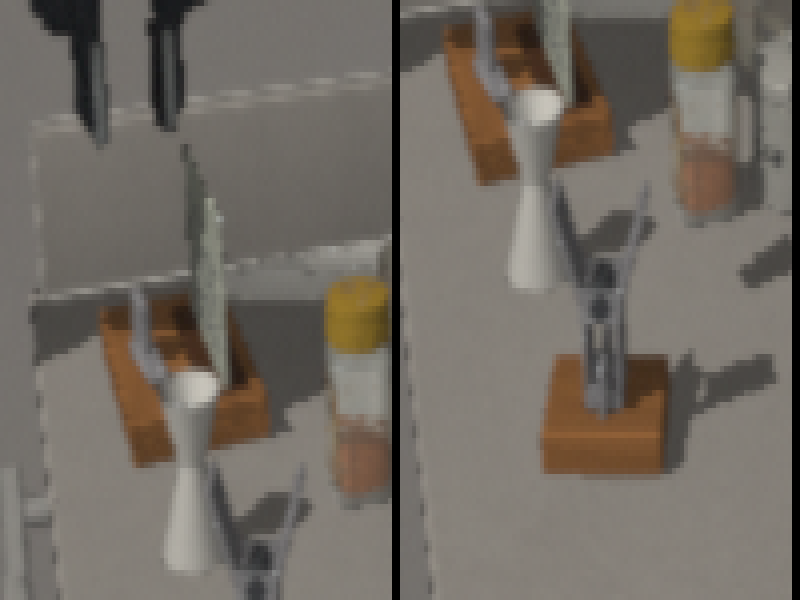

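The side crop shows the card edge-on with near top corner at crop (210,200) and far corner (187,148), the turnbutton fin top at (138,283), and the clip lever tops at (557,185) and (645,185). I'll check my estimates against these.

Run:
```python
from h import *
c=read_camera("side")
y=np.radians(-11.75);ux=np.array([np.cos(y),np.sin(y),0]);uy=np.array([-ux[1],ux[0],0])
o=np.array([.513,.0013,0])
print("near corner",proj(c,o-.062*uy+[0,0,.114]),"meas 217.5 166.3; far",proj(c,o+.062*uy+[0,0,.114]),"meas 211.75 157.7")
ax=o-.052*ux; print("fin top",proj(c,ax+[0,0,.058]),"meas ~199.5 180.2", ax)
r=np.array([.406,-.307,0]);a=np.radians(-33);vx=np.array([np.cos(a),np.sin(a),0])
print("levers",proj(c,r-vx*.027+[0,0,.105]),proj(c,r+vx*.027+[0,0,.105]),"meas 218.2 210.8 / 240.2 210.8")
```

```text
near corner (np.float64(218.55151484692576), np.float64(169.70023117739527)) meas 217.5 166.3; far (np.float64(209.73934644720293), np.float64(157.4478688599562)) meas 211.75 157.7
fin top (np.float64(198.51494141938207), np.float64(182.6000831786181)) meas ~199.5 180.2 [0.46208964 0.01188937 0.        ]
levers (np.float64(215.08171267117805), np.float64(212.90589584491798)) (np.float64(239.16113430262396), np.float64(213.02467443847158)) meas 218.2 210.8 / 240.2 210.8
```

Emit:
jog_arm(
  deltas=[0.27,0.077,0.05,0,0,0,-0.3,0.27,0.077,0.05,0,0,0,-0.3,0.27,0.077,0.05,0,0,0,-0.3,0.27,0.077,0.05,0,0,0,-0.3,0.27,0.077,0.05,0,0,0,-0.3,0.27,0.077,0.05,0,0,0,-0.3,0.27,0.077,0.05,0,0,0,-0.3],
)

```text
time: 1.8
tool_pos: [0.4637, 0.0106, 0.199]
tcp_rot: [-2.293, -2.145, 0.0]
wrist_force: [-0.5, -0.2, 1.3]
width: 0.355
grip_force: 0.0
```

Run:
```python
from h import *
print(delta([.462,.011,.063],-4))
im=[]
for n,(q) in (("side",[.47,0,.1]),("top",[.48,0,.1])):
    c=read_camera(n); u,v=proj(c,q); x=int(u-40);y=int(v-50); print(n,x,y)
    im.append(cv2.resize(c["color"][y:y+100,x:x+80],None,fx=5,fy=5,interpolation=cv2.INTER_NEAREST))
cv2.imwrite("pics/s2.png",np.hstack(im))
```

```text
(array([ 0.0002, -0.0015,  0.136 ]), array([-0.1, -0.1,  0.2]))
side 161 120
top 106 153
```

View pics/s2.png

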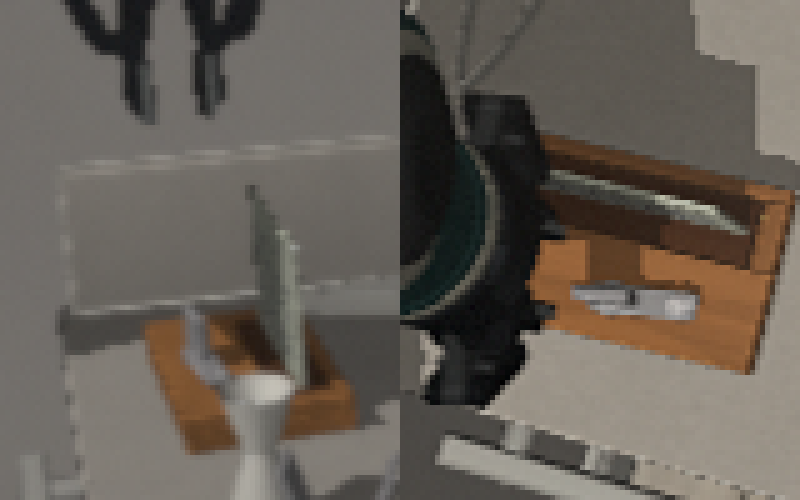

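The fin lies at crop x 570–632, y about 292 in the top view, and the fingers are centred over it in the side view. The knuckles come close to the card, so I'll narrow the opening a little and go down.

Emit:
jog_arm(
  deltas=[0,-0.0015,0.04,0,0,0,-0.5,0,-0.0015,0.08,0,0,0,-0.5,0,-0.0015,0.11,0,0,0,-0.5,0,-0.0015,0.125,0,0,0,-0.5,0,-0.0015,0.135,0,0,0,-0.5,0,-0.0015,0.135,0,0,0,-0.5],
)

```text
time: 2.5
tool_pos: [0.4604, 0.0066, 0.064]
tcp_rot: [-2.299, -2.138, 0.003]
wrist_force: [-1.2, 0.5, -1.0]
width: 0.25
grip_force: 0.0
```

Emit:
jog_arm(
  deltas=[0,0,0,0,0,0,-1,0,0,0,0,0,0,-1,0,0,0,0,0,0,-1,0,0,0,0,0,0,-1],
)

```text
time: 2.9
tool_pos: [0.4638, 0.0069, 0.0661]
tcp_rot: [2.294, 2.139, 0.004]
wrist_force: [5.5, -5.4, -7.9]
width: 0.067
grip_force: 60.5
```

Emit:
jog_arm(
  deltas=[0.0003,0.0006,0,0,0,-8,-1,0.0006,0.0011,0,0,0,-16,-1,0.001,0.0016,0,0,0,-24,-1,0.0014,0.002,0,0,0,-32,-1,0.0019,0.0024,0,0,0,-40,-1,0.0024,0.0027,0,0,0,-48,-1,0.003,0.0029,0,0,0,-56,-1,0.0035,0.003,0,0,0,-64,-1],
)

```text
time: 3.7
tool_pos: [0.4687, 0.0097, 0.0662]
tcp_rot: [0.802, 3.028, -0.0]
wrist_force: [10.9, -6.5, -15.1]
width: 0.066
grip_force: 59.7
```

Emit:
jog_arm(
  deltas=[-0.0005,0.001,0,0,0,-8,-1,-0.001,0.002,0,0,0,-16,-1,-0.001,0.002,0,0,0,-21,-1,-0.001,0.002,0,0,0,-21,-1],
)

```text
time: 4.1
tool_pos: [0.4695, 0.0113, 0.0662]
tcp_rot: [0.246, 3.126, -0.002]
wrist_force: [5.9, -4.8, -10.7]
width: 0.069
grip_force: 61.4
```

Run:
```python
from h import *
s=readout.read_state(); m=R.from_rotvec(s["tcp_rot"]).as_matrix(); print("tool y deg",np.degrees(np.arctan2(m[1,1],m[0,1])),s["torque"],s["wrist_force"])
im=[]
for n,(q) in (("side",[.47,0,.1]),("top",[.48,0,.1])):
    c=read_camera(n); u,v=proj(c,q); x=int(u-40);y=int(v-50); print(n,x,y)
    im.append(cv2.resize(c["color"][y:y+100,x:x+80],None,fx=5,fy=5,interpolation=cv2.INTER_NEAREST))
cv2.imwrite("pics/s3.png",np.hstack(im))
```

```text
tool y deg 81.00415162349414 [-0.87703223 -1.0252099  -0.6710273 ] [  5.90434329  -4.83349178 -10.70452898]
side 161 120
top 106 153
```

View pics/s3.png

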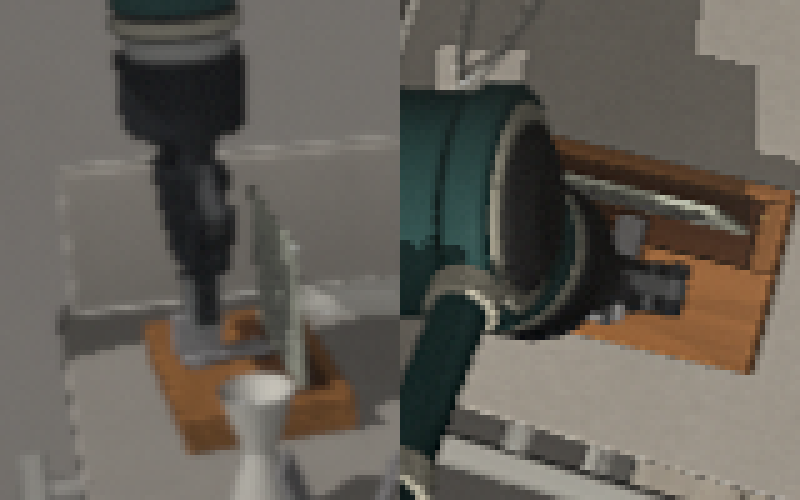

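The tongue now points across the card foot in both views, at the stop, and the card stands undisturbed. I'll release and lift.

Emit:
jog_arm(
  deltas=[0,0,0,0,0,0,-0.2,0,0,0,0,0,0,-0.2,0,0,0,0,0,0,-0.2,0,0,-0.03,0,0,0,-0.2,0,0,-0.08,0,0,0,0,0,0,-0.13,0,0,0,1,0,0,-0.18,0,0,0,1,0,0,-0.18,0,0,0,1],
)

```text
time: 5.0
tool_pos: [0.4718, 0.0125, 0.2544]
tcp_rot: [0.245, 3.116, 0.002]
wrist_force: [0.5, 0.3, 0.5]
width: 0.979
grip_force: 0.0
```

Run:
```python
from h import *
c=read_camera("side"); im=c["color"]
# card / clip from both views: clip levers refine by averaging top (.4058,-.3076) & side shift
r=np.array([.406,-.307,0]);a=np.radians(-33);vx=np.array([np.cos(a),np.sin(a),0])
print("mid side meas (229.2,210.8) pred",(np.array(proj(c,r-vx*.027+[0,0,.105]))+proj(c,r+vx*.027+[0,0,.105]))/2)
for d in ([.01,0,0],[0,.01,0]): print(np.array(proj(c,r+d+[0,0,.105]))-proj(c,r+[0,0,.105]))
print(delta([.406,-.307,.25],-33),delta([.406,-.307,.25],147))
```

```text
mid side meas (229.2,210.8) pred [227.12142349 212.96528514]
[ 4.00946484 -1.07872948]
[-1.95780452 -1.69406815]
(array([ 1.300e-02, -3.256e-01, -1.000e-04]), array([  0.7,   0.3, 114. ])) (array([ 1.300e-02, -3.256e-01, -1.000e-04]), array([ -0.3,   0.6, -66. ]))
```

Emit:
jog_arm(
  deltas=[0.016,-0.323,0,0,0,114,1,0.016,-0.323,0,0,0,114,1,0.016,-0.323,0,0,0,114,1,0.016,-0.323,0,0,0,114,1,0.016,-0.323,0,0,0,114,1,0.016,-0.323,0,0,0,114,1,0.016,-0.323,0,0,0,114,1,0.016,-0.323,0,0,0,114,1],
)

```text
time: 5.85
tool_pos: [0.3986, -0.3066, 0.2433]
tcp_rot: [-1.983, -2.433, 0.001]
wrist_force: [0.6, 0.9, -0.0]
width: 1.001
grip_force: 0.0
```

```bash
python3 -c "
from h import *
print(delta([.409,-.305,.16],-33))"
```

```text
(array([-0.0007,  0.0107,  0.0833]), array([-0.2, -0. , 44.6]))
```

Emit:
jog_arm(
  deltas=[0,0.011,0.04,0,0,44.6,1,0,0.011,0.083,0,0,44.6,1,0,0.011,0.083,0,0,44.6,1,0,0.011,0.083,0,0,44.6,1,0,0.011,0.083,0,0,44.6,1,0,0.011,0.083,0,0,44.6,1,0,0.011,0.083,0,0,44.6,1],
)

```text
time: 6.55
tool_pos: [0.4104, -0.3012, 0.161]
tcp_rot: [-2.749, -1.517, 0.001]
wrist_force: [1.3, 0.6, 0.9]
width: 0.999
grip_force: 0.0
```

Run:
```python
from h import *
print(delta([.409,-.305,.098],-33),readout.read_state()["tool_pos"])
im=[]
for n,(q) in (("side",[.406,-.305,.1]),("top",[.406,-.305,.1])):
    c=read_camera(n); u,v=proj(c,q); x=int(u-40);y=int(v-50); print(n,x,y)
    im.append(cv2.resize(c["color"][y:y+100,x:x+80],None,fx=5,fy=5,interpolation=cv2.INTER_NEAREST))
cv2.imwrite("pics/s4.png",np.hstack(im))
```

```text
(array([-0.004,  0.001,  0.063]), array([-0.1, -0. ,  0.8])) [ 0.4104374  -0.30116042  0.16098438]
side 186 164
top 226 184
```

View pics/s4.png

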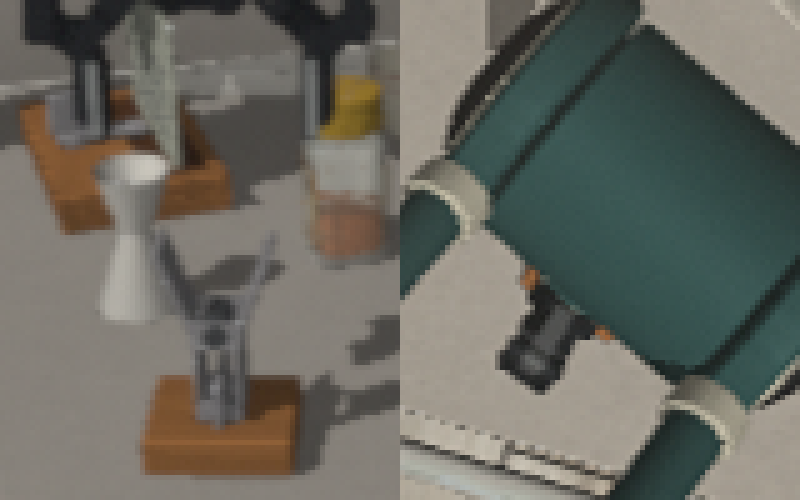

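The side view shows the pads at crop x 108 and 305 (middle about 205), the lever tops at 163 and 272 (middle 217), and the pivot at (220,305). I'll compare these with the projected TCP.

Run:
```python
from h import *
c=read_camera("side"); t=readout.read_state()["tool_pos"].copy()
for z in(.15,.105,.065): print(z,proj(c,[t[0],t[1],z]))
# clip from side rays: lever mid, pivot, closing direction -33deg
for u,v,z in((229.5,211,.105),(230,225.3,.065)): print(onz(c,u,v,z))
```

```text
0.15 (np.float64(226.97245703035935), np.float64(193.1918037316164))
0.105 (np.float64(227.98543998377), np.float64(211.51885699457668))
0.065 (np.float64(228.84770634714658), np.float64(227.11912106146463))
[ 0.41493189 -0.30105048  0.105     ]
[ 0.41699465 -0.29522704  0.065     ]
```

Emit:
jog_arm(
  deltas=[-0.0024,0.0034,0.03,0,0,0.8,1,-0.0024,0.0034,0.05,0,0,0.8,1,-0.0024,0.0034,0.063,0,0,0.8,1,-0.0024,0.0034,0.063,0,0,0.8,1],
  squeeze=25,
)

```text
time: 7.1
tool_pos: [0.4112, -0.3044, 0.0969]
tcp_rot: [-2.759, -1.494, 0.003]
wrist_force: [-1.1, 0.2, -0.1]
width: 1.003
grip_force: 0.0
```

Emit:
jog_arm(
  deltas=[0,0,0,0,0,0,-0.3,0,0,0,0,0,0,-1,0,0,0,0,0,0,-1,0,0,0,0,0,0,-1,0,0,0,0,0,0,-1,0,0,0,0,0,0,-1,0,0,0,0,0,0,-1],
)

```text
time: 7.8
tool_pos: [0.4144, -0.307, 0.1038]
tcp_rot: [2.76, 1.493, 0.003]
wrist_force: [-4.9, 4.0, 20.1]
width: 0.334
grip_force: 24.1
```

Emit:
jog_arm(
  deltas=[0,0,-0.007,0,0,0,-1,0,0,-0.007,0,0,0,-1,0,0,-0.007,0,0,0,-1],
)

```text
time: 8.1
tool_pos: [0.4129, -0.3058, 0.1064]
tcp_rot: [2.762, 1.494, 0.001]
wrist_force: [-0.5, -0.4, -0.8]
width: 0.262
grip_force: 30.5
```

Run:
```python
from h import *
s=readout.read_state();print(s["width"],s["wrist_force"],s["tool_pos"],s["torque"])
c=read_camera("side"); u,v=proj(c,[.412,-.305,.08]); x=int(u-50);y=int(v-38); print(x,y)
cv2.imwrite("pics/s5.png",cv2.resize(c["color"][y:y+75,x:x+100],None,fx=8,fy=8,interpolation=cv2.INTER_NEAREST))
```

```text
0.26155535412943226 [-0.51639221 -0.40950629 -0.78507812] [ 0.41291953 -0.30582031  0.10637884] [-0.02739425  0.01291347 -0.02577133]
179 183
```

View pics/s5.png

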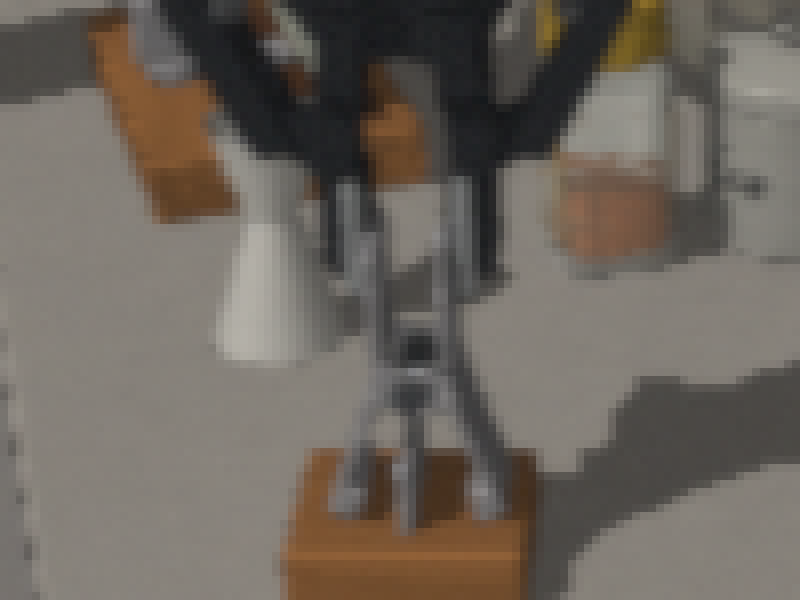

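The clip is held fully open and upright (jaw edges at crop (350,510) and (487,510), fin free between them). I'll lift straight up.

Emit:
jog_arm(
  deltas=[0,0,-0.02,0,0,0,-1,0,0,-0.05,0,0,0,-1,0,0,-0.09,0,0,0,-1,0,0,-0.13,0,0,0,-1,0,0,-0.16,0,0,0,-1,0,0,-0.16,0,0,0,-1,0,0,-0.16,0,0,0,-1],
)

```text
time: 8.85
tool_pos: [0.4127, -0.3057, 0.2659]
tcp_rot: [2.763, 1.494, 0.0]
wrist_force: [-1.0, 0.6, -1.1]
width: 0.263
grip_force: 30.5
```

```bash
python3 -c "
from h import *
print(delta([.514,.001,.265],-13))"
```

```text
(array([ 0.3121, -0.0831,  0.0009]), array([  0. ,   0. , -20.2]))
```

Emit:
jog_arm(
  deltas=[0.04,-0.011,0,0,0,-3,-1,0.08,-0.021,0,0,0,-6,-1,0.12,-0.032,0,0,0,-8,-1,0.16,-0.043,0,0,0,-11,-1,0.2,-0.053,0,0,0,-13,-1,0.24,-0.064,0,0,0,-16,-1,0.28,-0.075,0,0,0,-18,-1,0.312,-0.083,0,0,0,-20.2,-1],
)

```text
time: 9.65
tool_pos: [0.5127, 0.0032, 0.2628]
tcp_rot: [-2.453, -1.957, 0.006]
wrist_force: [-0.4, -1.0, 0.5]
width: 0.264
grip_force: 30.5
```

Emit:
jog_arm(
  deltas=[0,0,0,0,0,0,-1,0,0,0.02,0,0,0,-1,0,0,0.02,0,0,0,-1],
)

```text
time: 9.95
tool_pos: [0.5108, 0.0009, 0.241]
tcp_rot: [-2.454, -1.953, 0.011]
wrist_force: [-0.2, -0.0, -0.6]
width: 0.265
grip_force: 30.5
```

Run:
```python
from h import *
s=readout.read_state();print(s["tool_pos"],s["width"]); t=s["tool_pos"]
print(delta([.514,.001,.176],-13))
c=read_camera("side"); x,y=175,115
print([proj(c,[t[0],t[1],z]) for z in(t[2]-.08,t[2]-.035,.114)])
cv2.imwrite("pics/s6.png",cv2.resize(c["color"][y:y+100,x:x+80],None,fx=6,fy=6,interpolation=cv2.INTER_NEAREST))
```

```text
[0.51079822 0.00093725 0.24103424] 0.26453296371790225
(array([0.0009, 0.0037, 0.065 ]), array([-0.5,  0.1,  0. ]))
[(np.float64(212.27052401480114), np.float64(148.49930748790837)), (np.float64(211.2386759637068), np.float64(133.70466674302574)), (np.float64(213.31174094860188), np.float64(163.42827930379997))]
```

View pics/s6.png

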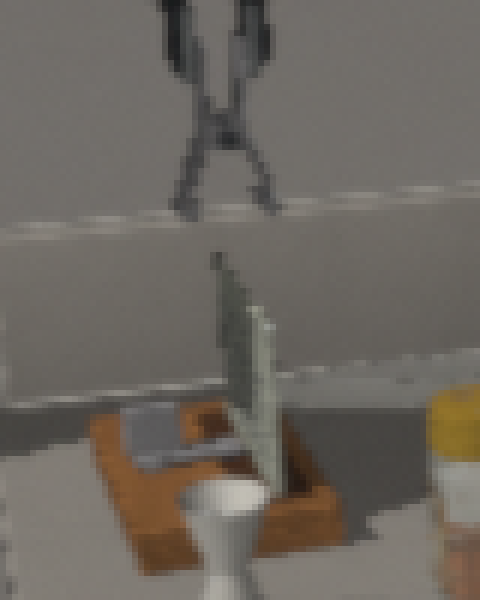

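The side view shows the open jaws, tips at crop (178,215) and (272,210), centred above the card. The card's top edge runs from (217,253) to (263,313), and the tongue lies across the foot. The clip needs about +4 mm in x before going down.

Emit:
jog_arm(
  deltas=[0,0,0.005,0,0,0,-1,0,0,0.005,0,0,0,-1,0,0,0.005,0,0,0,-1],
)

```text
time: 10.3
tool_pos: [0.514, 0.0005, 0.2412]
tcp_rot: [2.459, 1.955, 0.0]
wrist_force: [0.3, 0.5, -0.4]
width: 0.264
grip_force: 30.5
```

```bash
python3 -c "
from h import *
print(readout.read_state()['tool_pos'],delta([.5148,.002,.175],-13))"
```

```text
[5.13999447e-01 4.91598183e-04 2.41239691e-01] (array([0.0016, 0.0004, 0.0662]), array([ 0., -0., -0.]))
```

Emit:
jog_arm(
  deltas=[0.001,0.0006,0.015,0,0,0,-1,0.0016,0.0006,0.03,0,0,0,-1,0.0016,0.0006,0.042,0,0,0,-1,0.0016,0.0006,0.054,0,0,0,-1,0.0016,0.0006,0.062,0,0,0,-1,0.0016,0.0006,0.066,0,0,0,-1,0.0016,0.0006,0.066,0,0,0,-1,0.0016,0.0006,0.066,0,0,0,-1],
)

```text
time: 11.1
tool_pos: [0.5152, 0.0024, 0.1753]
tcp_rot: [2.458, 1.956, 0.001]
wrist_force: [0.5, -0.0, -1.0]
width: 0.263
grip_force: 30.5
```

Emit:
jog_arm(
  deltas=[0,0,0,0,0,0,-1,0,0,0,0,0,0,-1,0,0,0,0,0,0,-1,0,0,0,0,0,0,-1],
)

```text
time: 11.5
tool_pos: [0.515, 0.0023, 0.1753]
tcp_rot: [2.458, 1.956, 0.001]
wrist_force: [0.3, -1.1, 0.1]
width: 0.26
grip_force: 30.5
```

Run:
```python
from h import *
s=readout.read_state();print(s["tool_pos"],s["width"],s["wrist_force"])
c=read_camera("side"); x,y=175,115
cv2.imwrite("pics/s7.png",cv2.resize(c["color"][y:y+75,x:x+80],None,fx=8,fy=8,interpolation=cv2.INTER_NEAREST))
```

```text
[0.51501842 0.00233137 0.17525501] 0.2600279785225614 [ 0.30388166 -1.05527298  0.12981375]
```

View pics/s7.png

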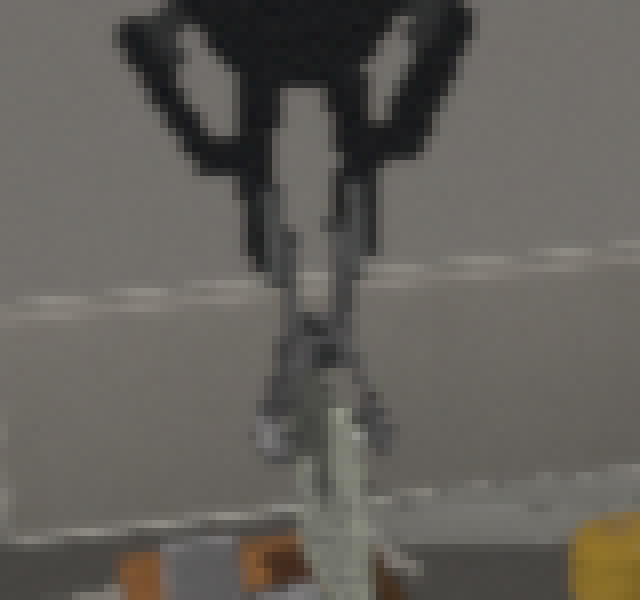

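The jaws straddle the card, with edges at crop (270,450) and (378,445) and the pivot at (322,350). The card's edge centre falls near (320,376). Sideways is good, but it sits a little deep, so I'll raise 7 mm.

Emit:
jog_arm(
  deltas=[0,0,-0.004,0,0,0,-1,0,0,-0.007,0,0,0,-1,0,0,-0.007,0,0,0,-1,0,0,-0.007,0,0,0,-1,0,0,-0.007,0,0,0,-1,0,0,-0.007,0,0,0,-1],
)

```text
time: 12.15
tool_pos: [0.5148, 0.0024, 0.1818]
tcp_rot: [-2.458, -1.956, 0.0]
wrist_force: [-0.1, -0.2, -0.7]
width: 0.262
grip_force: 30.5
```

```bash
python3 -c "
from h import *
s=readout.read_state();print(s['tool_pos'],s['width'],s['grip_force'],s['wrist_force'])
print(finish_job())"
```

```text
[0.51475618 0.00238802 0.18184839] 0.2616623320469775 30.52205801010132 [-0.10340545 -0.15846659 -0.68915759]
the job is handed in; nothing more can be done
None
```

The job is handed in at about 12 s: the turnbutton is turned across the card's foot and the clip is held open astride the middle of the card's top edge; the hand-in gave no verdict, and I took no picture after the last 7 mm raise.

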